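# Roll a resin jar up the dispenser gutter past its catch

## Robot

A 6-joint arm with a two-finger parallel gripper is mounted at the origin on the work surface. World frame = base frame: x ahead of the robot, y to its left, z up, the work surface at z = 0. Lengths are in m, angles in rad, forces in N, time in s.
With the tool pointing down it reaches from about 0.35 to 0.975 m from the base axis. Payload 7.1 kg.
Tool frame: the origin (TCP) lies between the finger pads; the fingertips stand 11 mm ahead of it and the grasp point (between the pads) lies 8 mm behind it; x points along the fingers, y is the direction in which the jaws open and shut, and the axes are right-handed (so a half turn about x gives the same grasp; the last joint's range is limited). The gripper opens to 88 mm and grips with 3 to 60 N. Pads are 20 mm wide; open, the fingers measure 115 mm over their backs; the gripper's body (75 mm by 178 mm) begins 61 mm behind the grasp point.
Start: joints at [1.272, 0.423, 1.63, -0, 1.089, -0.019], TCP at [0.173, 0.601, 0.234] pointing down, gripper open.
Joint ranges: [-3, 3], [-0.9, 2.11], [0.09, 2.58], [-1.31, 4.45], [0.11, 2.69], [-2.54, 2.54]. Speed limits (rad/s): [2.39, 2.39, 3.01, 3.14, 3.14, 3.14].

## Interface

Orientations are given as a rotation vector (axis times angle).
In Python, from workcell import r gives the robot as it stands. The module is installed in compiled form; this text tells all that it offers.
- The arm moves only by the tool send_rows, never from a script. Its argument "plan" is a list of rows, each a list of 5 numbers: the closure, from -1 (fully open) to 1 (shut), so that 0 is half open, then the shift along the tool's x, y, z in m, then the turn about the tool's x in rad. In form: [[fingers, tx, ty, tz, turn], ...]. A call has 1 to 20 rows; each row shifts and turns the commanded pose from where the row before left it, along the tool's axes as they then stand; what a row does not reach is not made up. A row lasts 1/8 s, in which the tool goes at most 62.5 mm and 10.7 degrees, less where a joint would pass 70% of its speed; a pose out of reach is approached as far as the arm can. A call is refused whole if a number of a shift passes 0.0625 or a number of a turn 0.188, either way. A call with a gripper value outside its range is refused whole. The fingers move at their own pace and stop on an object; "grip_force" is the grip in N (left out, the last holds). Time passes only in rows, so rows that do not move let the fingers close. It gives the time, the measured TCP pose, the force and the opening at its end, in the units of the state.
- r.get_obs(): the state, without advancing time (a new reading comes with each control period).
- r.camera(name): name is "scene" or "top" or "wrist"; returns the picture (384x512x3 uint8, red, green, blue); there is no depth.
- r.calibration(name): a dict with "camera_matrix" (3x3 intrinsics, pixels), "k1" (the pictures are not rectified: a ray, as slopes to the right and down, at radius r is drawn at 1 + k1 r^2 times it, then the intrinsics apply), "T" (4x4, takes a point from camera to world coordinates). Camera axes: x right, y up, looking along -z (the intrinsics and any distortion apply to the point x, -y, -z); pixel columns grow to the right and rows downward; lengths in m; the calibration is good to about 2 mm. A picture is of the moment at which its call begins: read the wrist's pose just before it. calibration takes no time and is no camera call; for the wrist camera it gives the pose at the moment of the call.
- r.finish_job(): hands the job in, once; it reports no verdict.
The state is a dict: "time": time; "q": joint angles; "joint_vel": joint speeds; "effort": joint torques, N m; "ee_pos": TCP position; "orientation": TCP orientation; "ft_force": force on the tool from outside, world axes, zero at the start; "ft_torque": the same for the moment, N m; "opening": finger opening in m.
Only numpy, scipy, OpenCV 4.12 (cv2) and the standard library are available. Lean on these libraries where they do the work, as an engineer would, in place of code of your own. Each camera call takes 0.05 s, during which the arm holds its last target.

## Task

The pink jar with the white lid is lying at the front of one of the two sloped dispenser gutters, still below the orange one-way catch. With the fingertips, push it gently up the gutter until the catch springs up behind it, then let it settle back against the catch so that it can no longer roll down, and take the hand clear. Push it only, never lift it out, and leave the stored jar and everything else on the bench where it is.

Things in the scene. Friction and masses are not known exactly. Their poses are not given: they have to be found in the camera images.
- jar_center (a point): centre of the jar to push: pink with a white screw lid, 60 mm in diameter, 74 mm long, 0.15 to 0.27 kg, lying on its side across the gutter so that it rolls along it. It starts at rest against the front lip, its centre 22 mm uphill of the lip and 30 mm above the floor. The point turns as the jar rolls; y is the jar's axis, towards the lid
- lane_a: tilted channel that holds the pink jar (aluminium floor, light blue sides; fixed). Origin: floor surface, middle of its front edge, inner face of the front lip, 30 mm above the bench. x runs uphill along the floor (8 degrees) away from the robot, y left across, z square to the floor. 82 mm wide and 272 mm long inside; sides rise 27 mm above the floor, front lip (3 mm thick) 10 mm, back stop 40 mm
- catch_edge_a (a point): the free upper edge of the orange catch in that gutter when the catch is up: 131 mm uphill of the lip and 13 mm above the floor, middle of the gutter. A jar stopped by the catch rests with its centre 25 mm uphill of this edge
- catch_a (a joint): orange catch of the pink jar's gutter: sprung flap 17 mm long, 44 mm wide, in the middle of the floor, hinged 120 mm uphill of the lip, leaning uphill at 50 degrees. 0 = up (at rest), 0.87 rad = flat with the floor. A jar pushed uphill presses it flat with about 1 N; it springs up once the jar has passed, and its edge stops a jar that rolls back
- stored_jar_center (a point): centre of the stored jar: same size, cream with a blue lid, already resting behind the catch of the other, identical gutter; leave it
- lane_b: tilted channel of the other gutter, built like lane_a, with the stored jar; the two gutters stand side by side, either one on the left
- dish: small green glass dish, 40 mm across and 24 mm high, standing between the fronts of the gutters; origin under its centre; leave it
- bowl: small steel bowl, 72 mm across and 34 mm high, in the blue tray; origin under its centre; leave it
- impression: green dental impression on a base 52 x 62 mm, 19 mm high, with a short steel handle, in the blue tray; origin under its centre; leave it
- liquid: amber bottle with black cap, 54 mm across and 115 mm high, on the right; origin under its centre; leave it
- spatula: plaster spatula 190 mm long, steel blade and green handle, up to 14 mm high, lying on the right; leave it
- model: cream stone model of a jaw on a base 60 x 68 mm, 28 mm high, on the right; origin under its centre; leave it
- jar: the pink jar itself; its origin is its centre, the same point as point jar_center
Things that resemble listed ones, but are neither listed nor needed, are in the scene too. What is shaped like the jar but green is not meant.

How it is judged:
At the end, for the whole second after the job is handed in: the pink jar lies still on the floor of its gutter, across it, uphill of the orange catch and within about 15 mm of where it rests against the catch's edge, and the catch is up (below 0.15 rad) (x of jar_center in the frame of lane_a between 0.146 and 0.176 m and y of jar_center in the frame of lane_a between -0.015 and 0.015 m and z of jar_center in the frame of lane_a between 0.025 and 0.036 m and angle between the y axis of jar_center and the y axis of lane_a, either way round below 0.12 rad and value of joint catch_a below 0.15 rad and linear speed of jar below 0.02 m/s); the robot touches nothing.
It fails at once if the pink jar is lifted more than 10 mm off the gutter's floor (z of jar_center in the frame of lane_a above 0.04 m).
It fails at once if the pink jar is flung or let run instead of pushed gently (faster than 0.6 m/s) (linear speed of jar above 0.6 m/s).
It fails at once if the stored jar is moved more than 20 mm (distance of stored_jar_center from where it was at the start of the episode above 0.02 m).
It fails at once if something else on the bench is moved more than 30 mm (distance of any of dish, bowl, impression, liquid, spatula, model from where it was at the start of the episode above 0.03 m).
It also fails if it takes over 42 s, if anything falls off the work surface, if the arm or the gripper's body presses on something with over 40 N, if the wrist force passes 120 N, or if a joint passes its speed limit or range.

## Working session

There is one attempt and no reset: what is moved stays moved. The work goes in short steps, Python scripts to look and compute and a tool call to move; the robot and the scene stay as the last step left them, time stands still between calls to the robot, and variables do not carry over. Pictures are saved under pics/ and viewed, and the job is handed in when it is done.

Besides the shell and the picture viewer there is one more tool, called as name([rows], argument=value, ...), one row to a line, values as JSON. send_rows: Moves the arm, as the interface text tells. Its arguments: {"type":"object","properties":{"plan":{"type":"array","items":{"type":"array","items":{"type":"number"}}},"grip_force":{"type":"number"}},"required":["plan"]}

```bash
mkdir -p pics
python3 - <<'E'
from workcell import r
import cv2
for n in ("scene","top"):
    cv2.imwrite(f"pics/{n}0.png", r.camera(n)[:,:,::-1])
    c=r.calibration(n); print(n,c)
print(r.get_obs())
E
```

```text
scene {'camera_matrix': array([[374.91888346,   0.        , 254.40447246],
       [  0.        , 374.91888346, 191.8891392 ],
       [  0.        ,   0.        ,   1.        ]]), 'k1': -0.057165032096688405, 'T': array([[-4.56462860e-01, -7.19473512e-01,  5.23449637e-01,
         1.03559640e+00],
       [ 8.89741976e-01, -3.69728174e-01,  2.67694404e-01,
         3.24149734e-01],
       [ 9.35045510e-04,  5.87927668e-01,  8.08912964e-01,
         9.45654806e-01],
       [ 0.00000000e+00,  0.00000000e+00,  0.00000000e+00,
         1.00000000e+00]])}
top {'camera_matrix': array([[387.76772253,   0.        , 258.360104  ],
       [  0.        , 387.76772253, 189.60664747],
       [  0.        ,   0.        ,   1.        ]]), 'k1': 0.0045770117021216635, 'T': array([[ 0.01030121,  0.98527005, -0.17069508,  0.31239662],
       [-0.9999409 ,  0.00955653, -0.00518376,  0.01688955],
       [-0.00347615,  0.17073839,  0.98531026,  1.07909982],
       [ 0.        ,  0.        ,  0.        ,  1.        ]])}
{'time': 0.1, 'q': array([ 1.27199531e+00,  4.23784714e-01,  1.63060825e+00,  1.44995762e-05,
        1.08857585e+00, -1.89996076e-02]), 'joint_vel': array([ 0.00122744, -0.00048898, -0.00040151, -0.0007607 ,  0.00015866,
       -0.0015658 ]), 'effort': array([ 3.58262541e-04, -5.45621395e+01, -2.74326378e+01,  6.46310672e-02,
        1.86485524e-02,  4.01049300e-07]), 'ee_pos': array([0.17243229, 0.60024097, 0.23296883]), 'orientation': array([ 0.21856967,  1.55984521, -0.2207067 ]), 'ft_force': array([-0.24797059, -0.19371022,  0.93447395]), 'ft_torque': array([ 0.01286164, -0.02252606, -0.08879715]), 'opening': 0.08835507534840509}
```

View pics/scene0.png

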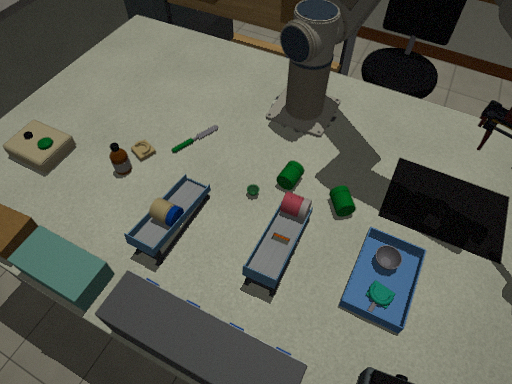

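View pics/top0.png

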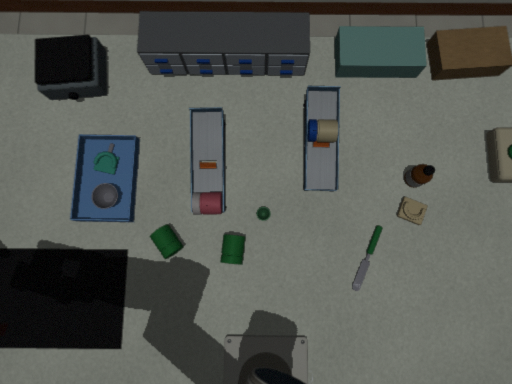

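The top view shows the pink jar's gutter on the left, with the jar near (207,203), the catch near (208,165), and a green decoy at (233,249). I'll enlarge both views to measure the gutter's pose.

Run:
```python
import cv2
a=cv2.imread("pics/top0.png")[95:225,165:275]; cv2.imwrite("pics/topc.png",cv2.resize(a,None,fx=4.5,fy=4.5,interpolation=cv2.INTER_CUBIC))
a=cv2.imread("pics/scene0.png")[180:300,230:360]; cv2.imwrite("pics/scenec.png",cv2.resize(a,None,fx=5,fy=5,interpolation=cv2.INTER_CUBIC))
```

```text
(no output)
```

View pics/topc.png

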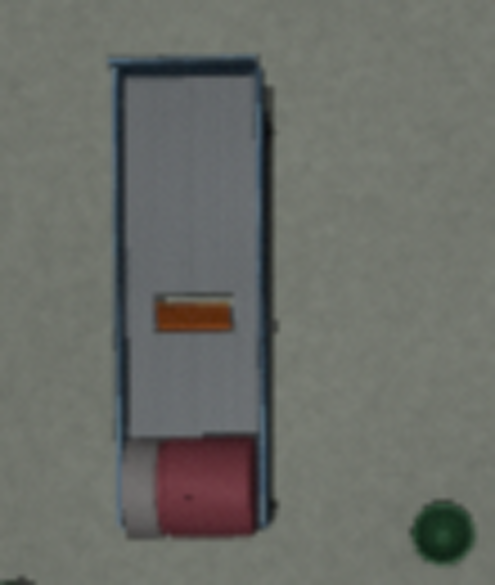

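View pics/scenec.png

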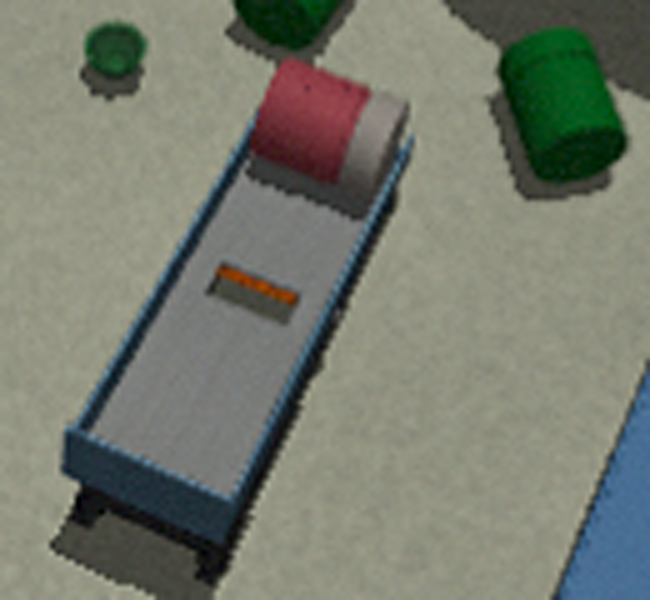

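```bash
cat > h.py <<'E'
import numpy as np, cv2
from workcell import r
from scipy.spatial.transform import Rotation as R
from scipy.optimize import least_squares
def proj(c,P):
    P=np.atleast_2d(P); T=c["T"]; p=(P-T[:3,3])@T[:3,:3]
    d=np.array([c["k1"],0,0,0,0.]); 
    return cv2.projectPoints((p*[1,-1,-1]).reshape(-1,1,3),np.zeros(3),np.zeros(3),c["camera_matrix"],d)[0].reshape(-1,2)
def lane(v,P):
    return (R.from_euler('z',v[2])*R.from_euler('y',-np.deg2rad(8))).apply(P)+[v[0],v[1],.03]
E
python3 - <<'E'
from h import *
ct,cs=r.calibration("top"),r.calibration("scene")
L=np.array([[.272,.041,0],[.272,-.041,0],[.12,.022,0],[.12,-.022,0],[0,.042,.027],[0,-.042,.027]])
u=np.array([[124,76],[258,74],[155,331],[233,331],[122,526],[267,524]])/4.5+[165,95]-.4
S=np.array([[.12,.022,0],[0,.042,.027]])
f=lambda v:(proj(ct,lane(v,L))-u).ravel()
s=least_squares(f,[.5,.13,0],loss='soft_l1'); v=s.x; print(v,s.fun.round(1).reshape(-1,2))
np.save("lane.npy",v)
for c,off,k,src,n in((ct,(165,95),4.5,"topc","t"),(cs,(230,180),5,"scenec","s")):
    im=cv2.imread(f"pics/{src}.png")
    P=np.vstack([L,[[.131,.022,.013],[.131,-.022,.013],[.272,.041,.04],[.272,-.041,.04],[.022,.037,.03],[.022,-.037,.03]]])
    for q in proj(c,lane(v,P)): 
        q=(q-off+.4)*k; cv2.circle(im,tuple(int(i) for i in q),3,(0,255,255),1)
    cv2.imwrite(f"pics/fit_{n}.png",im)
E
python3 -c "
import cv2,numpy as np
a=cv2.imread('pics/fit_t.png');b=cv2.imread('pics/fit_s.png')
h=585;a=a[:h];b=cv2.resize(b,None,fx=.46,fy=.46);c=np.zeros((h,495+b.shape[1],3),np.uint8);c[:a.shape[0],:495]=a;c[:b.shape[0],495:]=b;cv2.imwrite('pics/fit.png',c)"
```

```text
[0.43325201 0.15624985 0.03369389] [[-0.1  0.8]
 [ 0.   0.5]
 [ 1.  -0.8]
 [-0.2 -1.1]
 [ 0.1  0.3]
 [-0.5  0. ]]
```

View pics/fit.png

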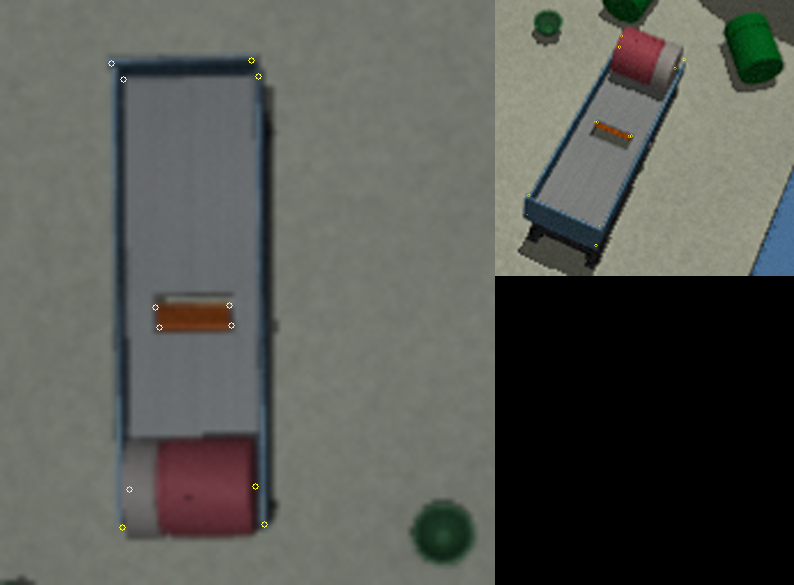

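View pics/fit_s.png

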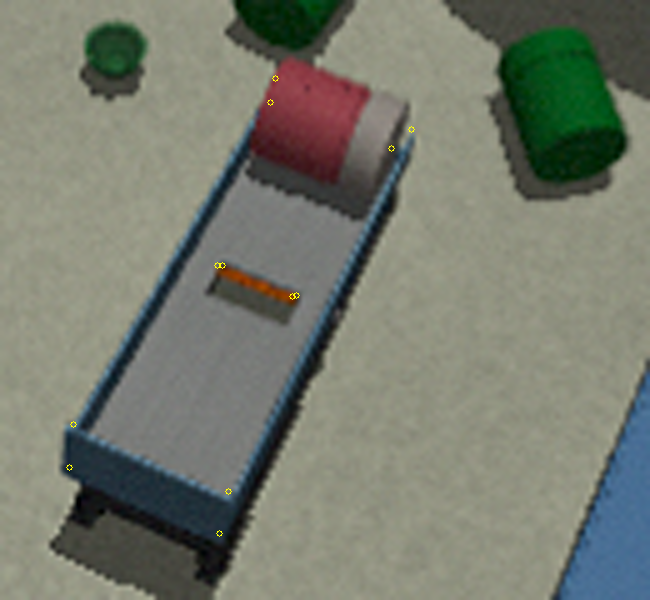

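Run:
```python
from h import *
v=np.load("lane.npy"); o=r.get_obs()
M=R.from_rotvec(o["orientation"]).as_matrix(); print(M.round(3))
ly=np.array([-np.sin(v[2]),np.cos(v[2]),0])
a=np.arctan2(M[:,2]@ly,M[:,1]@ly); print("turn to y=+lane y",a, "or",a-np.sign(a)*np.pi)
for lx in(-.04,.022,.1,.165): 
    print(lx,lane(v,np.array([lx,0,.03])))
# ground-ish positions of decoys at z=.03
c=r.calibration("top")
for px in((233,249),(166,241),(263,213)):
    p=cv2.undistortPoints(np.array([[px]],float),c["camera_matrix"],np.array([c["k1"],0,0,0,0]))[0,0]
    d=c["T"][:3,:3]@[p[0],-p[1],-1]; t=c["T"][:3,3]; k=(.03-t[2])/d[2]; print(px,(t+k*d).round(3))
```

```text
[[-0.     0.276  0.961]
 [-0.001  0.961 -0.276]
 [-1.    -0.001 -0.   ]]
turn to y=+lane y -0.3135023328184982 or 2.828090320771295
-0.04 [0.38949095 0.15477481 0.05414112]
0.022 [0.45085272 0.15684311 0.06276985]
0.1 [0.52804979 0.15944517 0.07362535]
0.165 [0.59238068 0.16161355 0.0826716 ]
(233, 249) [0.332 0.089 0.03 ]
(166, 241) [0.352 0.269 0.03 ]
(263, 213) [0.43  0.009 0.03 ]
```

send_rows([
  [0.2, 0, 0, 0, -0.157],
  [0.2, 0, 0, 0, -0.1565],
  [0.2, 0, -0.045, 0.02, 0],
  [0.2, 0, -0.045, 0.02, 0],
  [0.2, 0, -0.045, 0.02, 0],
  [0.2, 0, -0.045, 0.02, 0],
  [0.2, 0, -0.045, 0.02, 0],
  [0.2, 0, -0.045, 0.02, 0],
  [0.2, 0, -0.045, 0.02, 0],
  [0.2, 0, -0.045, 0.02, 0],
  [0.2, 0, -0.045, 0.02, 0],
  [0.2, 0, -0.045, 0.02, 0],
  [0.2, 0, 0, 0, 0],
  [0.2, 0, 0, 0, 0],
])

```text
time: 1.85
ee_pos: [0.3874, 0.1578, 0.2335]
orientation: [-0.026, 1.571, 0.026]
ft_force: [1.1, 0.3, 0.0]
opening: 0.0351
```

```bash
cat >> h.py <<'E'
def st(tag=None):
    v=np.load("lane.npy"); o=r.get_obs()
    M=R.from_rotvec(o["orientation"]).as_matrix()
    ly=np.array([-np.sin(v[2]),np.cos(v[2]),0]); a=np.arctan2(M[:,2]@ly,M[:,1]@ly)
    Rm=(R.from_euler('z',v[2])*R.from_euler('y',-np.deg2rad(8)))
    tip=o["ee_pos"]+M[:,0]*.011+M[:,2]*.010
    print("t",o["time"],"tcp",o["ee_pos"].round(4),"down",M[:,0].round(3),"turnleft",a.round(4),"front tip in lane",Rm.inv().apply(tip-[v[0],v[1],.03]).round(4),"F",o["ft_force"].round(2),"open",round(o["opening"],4))
    if tag:
        for n in tag[1:]: cv2.imwrite(f"pics/{tag[0]}_{n}.png", r.camera(n)[:,:,::-1])
E
python3 -c "
from h import *
st(('a','wrist'))"
```

```text
t 1.85 tcp [0.3874 0.1578 0.2335] down [-0.001  0.    -1.   ] turnleft -0.001 front tip in lane [-0.0087  0.0031  0.1956] F [1.1  0.31 0.03] open 0.0351
```

View pics/a_wrist.png

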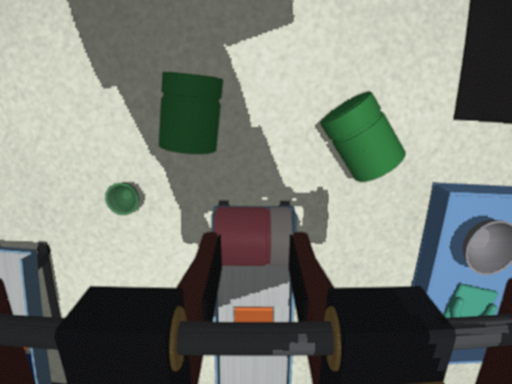

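The wrist image is rotated: image up is towards the robot. The jar shows at about (255,235) and the catch at about (253,314). I'll use this close view to check the gutter fit.

```bash
python3 -c "
from h import *
c=r.calibration('wrist'); v=np.load('lane.npy')
im=cv2.imread('pics/a_wrist.png')
P=np.array([[.12,.022,0],[.12,-.022,0],[.131,.022,.013],[.131,-.022,.013],[0,.042,.027],[0,-.042,.027],[0,.041,0.01],[0,-.041,0.01],[.022,.037,.06],[.022,-.037,.06]])
q=proj(c,lane(v,P)); print(q.round(1))
o=im[190:360,180:330]; o=cv2.resize(o,None,fx=4,fy=3.5*1.14/1.14*4/3.5 and 3.5,interpolation=cv2.INTER_CUBIC)
for a in q: cv2.circle(o,(int((a[0]-180+.4)*4),int((a[1]-190+.4)*3.5)),3,(0,255,255),1)
cv2.imwrite('pics/wfit.png',o)"
```

```text
[[271.4 308.6]
 [233.5 308.6]
 [271.8 323. ]
 [233.  323. ]
 [293.5 213.1]
 [210.8 213. ]
 [290.9 209.5]
 [213.8 209.5]
 [291.6 243.9]
 [212.2 243.9]]
```

View pics/wfit.png

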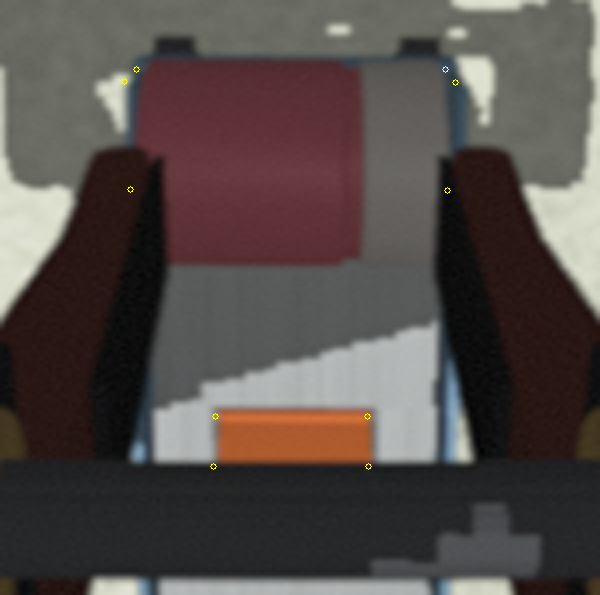

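send_rows([
  [0.2, 0.025, -0.002, 0, 0],
  [0.2, 0.025, 0, 0, 0],
  [0.2, 0.025, 0, 0, 0],
  [0.2, 0.025, 0, 0, 0],
  [0.2, 0.025, 0, 0, 0],
  [0.2, 0.025, 0, 0, 0],
  [0.2, 0.012, 0, 0, 0],
  [0.2, 0.01, 0, 0, 0],
  [0.2, 0, 0, 0, 0],
  [0.2, 0, 0, 0, 0],
])

```text
time: 3.15
ee_pos: [0.388, 0.1559, 0.0621]
orientation: [-0.026, 1.57, 0.027]
ft_force: [-0.4, -0.4, 0.8]
opening: 0.0352
```

```bash
python3 -c "
from h import *
st(('b','wrist','top'))"
```

```text
t 3.15 tcp [0.388  0.1559 0.0621] down [ 0.001  0.    -1.   ] turnleft 0.0001 front tip in lane [-0.0319  0.0012  0.0258] F [-0.37 -0.44  0.79] open 0.0352
```

View pics/b_wrist.png

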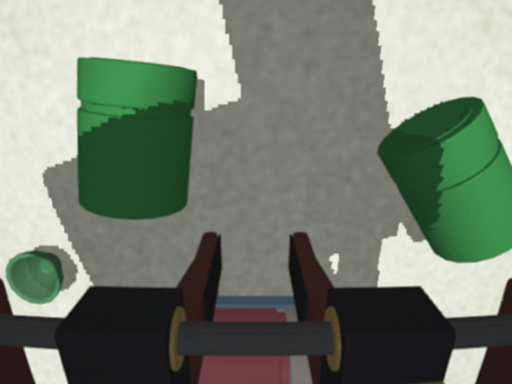

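send_rows([
  [0.2, -0.0014, 0, 0.01, 0],
  [0.2, -0.0007, 0, 0.005, 0],
  [0.2, -0.0007, 0, 0.005, 0],
  [0.2, -0.0007, 0, 0.005, 0],
  [0.2, -0.0007, 0, 0.005, 0],
  [0.2, -0.001, 0, 0.007, 0],
  [0.2, -0.0011, 0, 0.008, 0],
  [0.2, -0.0011, 0, 0.008, 0],
  [0.2, -0.0011, 0, 0.008, 0],
  [0.2, -0.0011, 0, 0.008, 0],
  [0.2, -0.0011, 0, 0.008, 0],
  [0.2, -0.0011, 0, 0.008, 0],
  [0.2, -0.0011, 0, 0.008, 0],
  [0.2, 0, 0, 0, 0],
])

```text
time: 5.0
ee_pos: [0.4826, 0.1592, 0.0749]
orientation: [-0.026, 1.567, 0.027]
ft_force: [-0.2, 0.6, 0.2]
opening: 0.035
```

```bash
python3 -c "
from h import *
st(('c','scene','top'))
a=cv2.imread('pics/c_top.png')[95:225,165:275];b=cv2.imread('pics/c_scene.png')[180:300,230:360]
cv2.imwrite('pics/c.png',np.hstack([cv2.resize(a,(330,390)),cv2.resize(b,(423,390))]))"
```

```text
t 5.0 tcp [0.4826 0.1592 0.0749] down [ 0.003  0.001 -1.   ] turnleft -0.0002 front tip in lane [0.0636 0.0012 0.0253] F [-0.2   0.61  0.23] open 0.035
```

View pics/c.png

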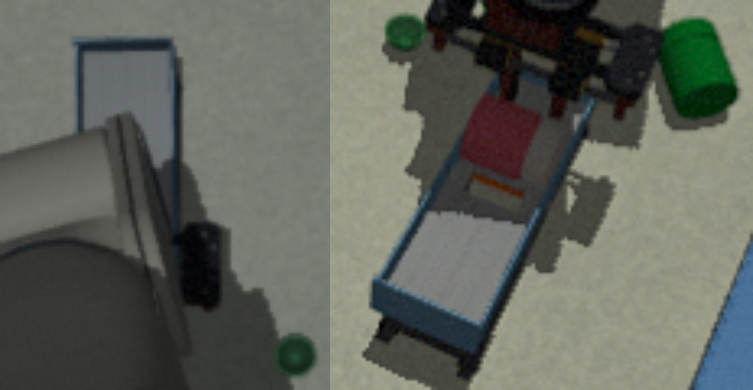

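send_rows([
  [0.2, -0.0009, 0, 0.006, 0],
  [0.2, -0.0009, 0, 0.006, 0],
  [0.2, -0.0009, 0, 0.006, 0],
  [0.2, -0.0009, 0, 0.006, 0],
  [0.2, -0.0009, 0, 0.006, 0],
  [0.2, -0.0009, 0, 0.006, 0],
  [0.2, -0.0009, 0, 0.006, 0],
  [0.2, -0.0009, 0, 0.006, 0],
  [0.2, -0.0009, 0, 0.006, 0],
  [0.2, -0.0009, 0, 0.006, 0],
  [0.2, -0.0009, 0, 0.006, 0],
  [0.2, -0.0009, 0, 0.006, 0],
  [0.2, -0.0007, 0, 0.005, 0],
  [0.2, 0, 0, 0, 0],
  [0.2, 0, 0, 0, 0],
])

```text
time: 6.98
ee_pos: [0.5579, 0.1614, 0.0861]
orientation: [-0.026, 1.57, 0.027]
ft_force: [-0.2, 0.1, 0.2]
opening: 0.0352
```

```bash
python3 -c "
from h import *
st(('d','scene','wrist'))
a=cv2.imread('pics/d_wrist.png');b=cv2.imread('pics/d_scene.png')[180:300,230:360]
cv2.imwrite('pics/d.png',np.hstack([cv2.resize(a,(370,420)),cv2.resize(b,(423,420))]))"
```

```text
t 6.975 tcp [0.5579 0.1614 0.0861] down [ 0.001  0.    -1.   ] turnleft 0.0001 front tip in lane [0.1397 0.001  0.0259] F [-0.24  0.11  0.18] open 0.0352
```

View pics/d.png

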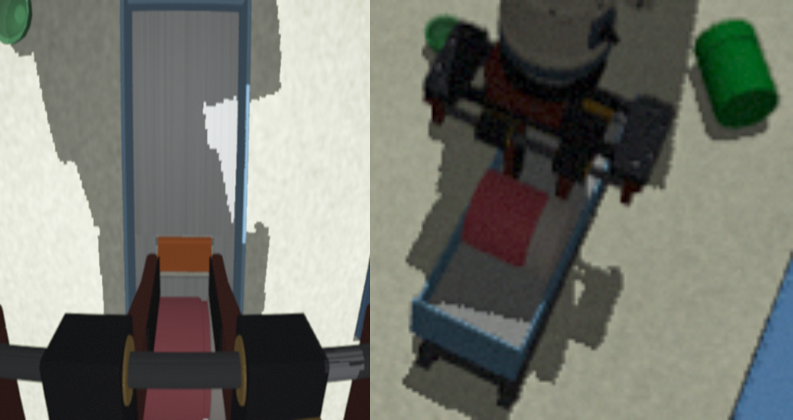

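The catch is visible behind the jar and looks raised, so I'll back the fingers off slowly.

send_rows([
  [0.2, 0.0003, 0, -0.002, 0],
  [0.2, 0.0003, 0, -0.002, 0],
  [0.2, 0.0003, 0, -0.002, 0],
  [0.2, 0.0003, 0, -0.002, 0],
  [0.2, 0.0003, 0, -0.002, 0],
  [0.2, 0.0003, 0, -0.002, 0],
  [0.2, 0.0003, 0, -0.002, 0],
  [0.2, 0.0003, 0, -0.002, 0],
  [0.2, 0.0003, 0, -0.002, 0],
  [0.2, 0.0003, 0, -0.002, 0],
  [0.2, 0.0003, 0, -0.002, 0],
  [0.2, 0.0003, 0, -0.002, 0],
  [0.2, 0, 0, -0.003, 0],
  [0.2, 0, 0, -0.004, 0],
  [0.2, 0, 0, -0.005, 0],
  [0.2, 0, 0, -0.01, 0],
  [0.2, 0, 0, -0.01, 0],
  [0.2, 0, 0, 0, 0],
])

```text
time: 9.32
ee_pos: [0.5005, 0.1594, 0.0824]
orientation: [-0.027, 1.572, 0.026]
ft_force: [0.2, -0.2, -0.2]
opening: 0.0353
```

```bash
python3 -c "
from h import *
st(('e','scene','wrist'))
a=cv2.imread('pics/e_wrist.png');b=cv2.imread('pics/e_scene.png')[180:300,230:360]
cv2.imwrite('pics/e.png',np.hstack([cv2.resize(a,(370,420)),cv2.resize(b,(423,420))]))"
```

```text
t 9.325 tcp [0.5005 0.1594 0.0824] down [-0.001 -0.    -1.   ] turnleft 0.0003 front tip in lane [0.0823 0.0009 0.0303] F [ 0.17 -0.24 -0.22] open 0.0353
```

View pics/e.png

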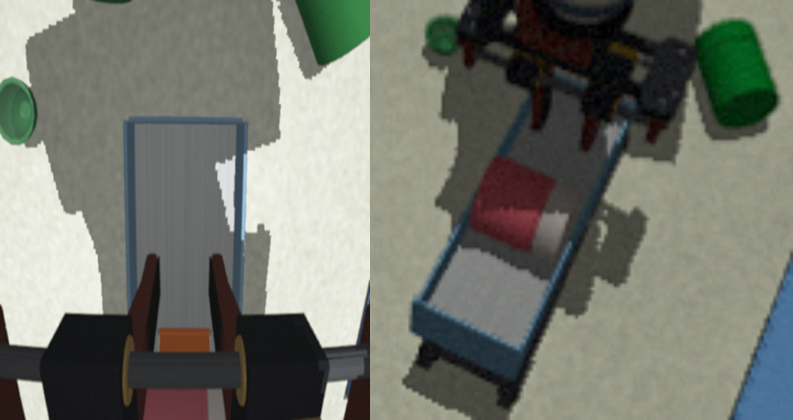

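The jar stays uphill of the catch with the fingers about 55 mm away. Next I'll back off a little more and go up.

send_rows([
  [0.2, 0, 0, -0.01, 0],
  [0.2, -0.01, 0, -0.01, 0],
  [0.2, -0.025, 0, -0.01, 0],
  [0.2, -0.025, 0, -0.01, 0],
  [0.2, -0.025, 0, 0, 0],
  [0.2, -0.025, 0, 0, 0],
  [0.2, -0.025, 0, 0, 0],
  [0.2, -0.025, 0, 0, 0],
  [0.2, -0.025, 0.03, 0, 0],
  [0.2, -0.02, 0.04, 0, 0],
  [0.2, 0, 0.045, 0, 0],
  [0.2, 0, 0.045, 0, 0],
  [0.2, 0, 0.045, 0, 0],
  [0.2, 0, 0.045, 0, 0],
  [0.2, 0, 0.045, 0, 0],
  [0.2, 0, 0.04, 0, 0],
  [0.2, 0, 0, 0, 0],
  [0.2, 0, 0, 0, 0],
])

```text
time: 11.68
ee_pos: [0.4498, 0.4921, 0.2875]
orientation: [-0.027, 1.571, 0.026]
ft_force: [-0.2, 0.4, 0.2]
opening: 0.0348
```

```bash
python3 -c "
from h import *
st(('f','scene','top'))
v=np.load('lane.npy')
a=cv2.imread('pics/f_top.png');b=cv2.imread('pics/f_scene.png')
P=[[.156,.037,.03],[.156,-.037,.03],[.12,.022,0],[.12,-.022,0],[.131,.022,.013],[.131,-.022,.013]]
a2=cv2.resize(a[95:225,165:275],None,fx=3.5,fy=3.5,interpolation=cv2.INTER_CUBIC);b2=cv2.resize(b[180:310,230:345],None,fx=3.5,fy=3.5,interpolation=cv2.INTER_CUBIC)
for n,i,o in(('top',a2,(165,95)),('scene',b2,(230,180))):
  for q in proj(r.calibration(n),lane(v,np.array(P))): cv2.circle(i,tuple(int(k) for k in (q-o+.4)*3.5),2,(0,255,255),1)
cv2.imwrite('pics/f.png',np.hstack([a2,b2]))"
```

```text
t 11.675 tcp [0.4498 0.4921 0.2875] down [-0.001 -0.001 -1.   ] turnleft 0.0004 front tip in lane [0.0717 0.3351 0.2388] F [-0.24  0.42  0.21] open 0.0348
```

View pics/f.png

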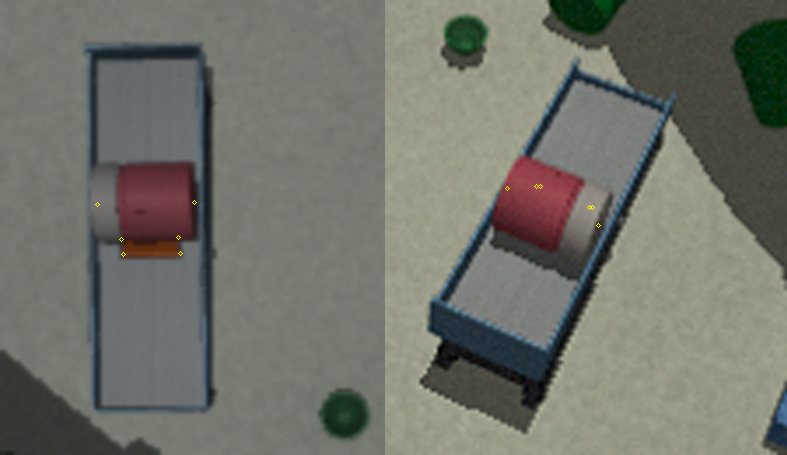

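View pics/f_top.png

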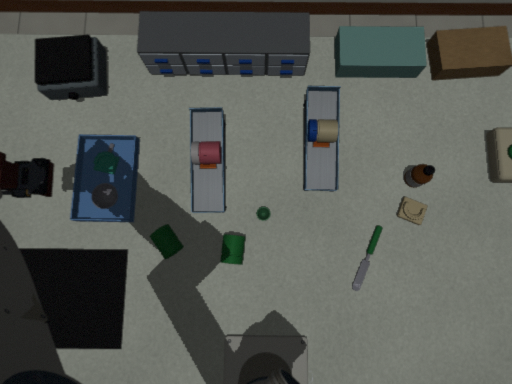

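The jar sits across the gutter against the catch: its centre in the crop is at about (146,202), and the predicted rest is at about (146,203). Everything else is where it started.

```bash
python3 -c "
from h import *
print(r.finish_job())"
```

```text
the job is handed in; nothing more can be done
None
```

I pushed the pink jar up its gutter with the half-closed fingertips, at 80 mm/s or slower, until it passed the orange catch. Then I backed the fingers off slowly so it settled against the catch, moved the hand well clear and handed the job in at about 12 s.

**Jar:** In the last top picture the jar lies across the gutter. It is within about 1 pixel (2–3 mm) of the expected rest position, 156 mm uphill of the lip, and it hadn't rolled back.

**Catch:** It showed up below the jar, but I judged that from the pictures and did not measure its angle.

**Everything else:** The stored jar, dish, tray items, bottle, model and spatula look unmoved in the before and after pictures. The force readings I took between moves were about 1 N or less, and the robot was touching nothing at the end.

**Fit of the gutter position:** My fit disagreed by about 1–2 mm between the top and wrist cameras. No check failed.

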